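Hold a dead-man blow-down valve open in its third notch

ROBOT

A 6-joint arm with a two-finger parallel gripper is mounted at the origin on a cart in front of the work surface, level with it; the furniture and walls round the work are solid. World frame = base frame: x ahead of the robot, y to its left, z up, the work surface at z = 0. Lengths are in m, angles in rad, forces in N, time in s.
With the tool pointing down it reaches from about 0.4 to 0.825 m from the base axis. Payload 7 kg.
Tool frame: the origin (TCP) lies on the centre line of the jaws, within the pads' length; the fingertips stand tip_reach ahead of it and the grasp point (between the pads) is the TCP (tip_reach is the distance from the TCP to the fingertips, in m); z points along the fingers, y is the line along which they close (so a half turn about z gives the same grasp; the last joint's range is limited). The gripper opens to 88 mm and grips with 3 to 60 N. Pads are 19 mm wide; open, the fingers measure 130 mm over their backs; the gripper's body (78 mm by 193 mm) begins 47 mm behind the grasp point.
Start: joints at [-0.913, 0.359, 0.012, 0, -1.224, -0.288], TCP at [0.244, -0.629, 0.207] pointing down, gripper open.
Joint ranges: [-3.07, 3.07], [-1.43, 2.12], [-1.02, 1.25], [-3.03, 1.67], [-3.05, -0], [-3.03, 3.03]. Speed limits (rad/s): [2.39, 2.39, 3.01, 3.14, 3.14, 3.14].

INTERFACE

Orientations are given as [roll, pitch, yaw] about the fixed x, y, z axes, in that order (R = Rz(yaw) Ry(pitch) Rx(roll)).
In Python, from station import get_state, grab_frame, calibration, job_done, find_in, mark_of, tip_reach gives the robot as it stands.
- The arm moves only by the shell command python3 -m handwheel 'ROWS' [OPENING] [FORCE]. ROWS is JSON, a list of rows, each an object with "delta_pos": the shift along the world's x, y, z in units of 30 mm (1.0 is 30 mm), a list of three; "dr": the turn, a rotation vector about the world's x, y, z in degrees, a list of three. In form: [{"delta_pos": [tx, ty, tz], "dr": [rx, ry, rz]}, ...]. A call has 1 to 10 rows; each row shifts and turns the commanded pose from where the row before left it; what a row does not reach is not made up. A row lasts 1/10 s, in which the tool goes at most 50 mm and 8.59 degrees, less where a joint would pass 70% of its speed; a pose out of reach is approached as far as the arm can. A call is refused whole if a number of a shift passes 1 or a number of a turn 8.59, either way. A call with a gripper value outside its range is refused whole. OPENING is the closure, from -1 (fully open) to 1 (shut), set as the call begins (- or left out, the last holds). The fingers move at their own pace and stop on an object; FORCE is the grip in N (left out, the last holds). Time passes only in rows, so rows that do not move let the fingers close. It gives the time, the measured TCP pose, the force, the opening and the grip force at its end, in the units of the state.
- get_state(): the state, without advancing time (a new reading comes with each control period).
- grab_frame(name): name is "side" or "top"; returns the picture (384x512x3 uint8, red, green, blue); there is no depth.
- calibration(name): a dict with "fx", "fy", "cx", "cy" (pixels), "extrinsics" (4x4, takes a point from world to camera coordinates). Camera axes: x right, y down, z forward; pixel columns grow to the right and rows downward; lengths in m; the calibration is good to about 2 mm. A picture is of the moment at which its call begins. calibration takes no time and is no camera call.
- job_done(): hands the job in; it is judged then, once.
Trained networks look in the newest picture that a camera, given by its name, has taken for a name from the list of things; names that differ only in an ending like _2 or _b are one class to them, and where a whole thing is asked for, a point or a joint stands for the part that bears it (a point fixed in the world has none). Each returns a list of dicts, best first, with "conf" (0 to 1); they miss things now and then, are a little off and sometimes report something else, mostly with a low value. They report only what shows in the picture. A call takes as long as a camera call.
- find_in(camera, query): "location" ([column, row] in pixels, amid what is visible of it).
- mark_of(camera, query): "location" ([column, row] in pixels: a listed point, or the origin of a listed thing).
The state is a dict: "t": time; "q": joint angles; "qd": joint speeds; "joint_efforts": joint torques, N m; "eef_pos": TCP position; "ee_rot": TCP orientation; "force": force on the tool from outside, world axes, zero at the start; "moment": the same for the moment, N m; "width": finger opening in m; "gripper_force": force on a finger pad.
Only numpy, scipy, OpenCV 4.12 (cv2) and the standard library are available. Lean on these libraries where they do the work, as an engineer would, in place of code of your own. Each camera call takes 0.05 s, during which the arm holds its last target. There are 200 camera calls.

TASK

Blow down the small air receiver on the desk: take the steel tube handle out of the wooden tool block, push it fully home over the stub of the valve lever, then use the tube to swing the lever towards the robot, past the first two notches of its quadrant, into the third. The lever springs shut when let go, so finish while still holding it in the third notch by the tube, without touching the lever itself; leave the other things where they stand.

Things in the scene. Friction and masses are not known exactly. Their poses are not given: they have to be found in the camera images.
- tube_centre (a point): Centre of the loose tube handle: a plain steel tube open at both ends, 135 mm long, 24 mm outside, bore about 16.5 mm, 160 g. It stands upright in one of the three holes in the tool block, its foot 10 mm above the desk and its top at 145 mm. z runs along the tube, up at the start; the point is 67.5 mm from either end.
- tube_foot (a point): Centre of the tube's lower end face; z along the tube.
- tool_block: Wooden block fixed to the desk, 64 (x) by 182 (y) by 46 (z) mm, origin at the centre of its underside. Three holes 36 mm deep and 25.8 mm wide in a row along its y axis, at y = -60, 0 and +60 mm. They hold the tube, the tommy bar and the drift punch, in any order.
- air_receiver: Grey air receiver with blow-down valve, fixed to the desk; origin on the desk under the lever's pivot. The lever swings towards -x of this frame. Base plate x -62 to 128, y -75 to 75 mm. Tank along y behind the lever: top at z = 96, axis at x = 78 mm, 200 mm long; gauge on it up to z = 142 at y = 50 mm. Valve body y 14 to 48 mm, up to z = 72; notched quadrant y -21 to -15 mm, up to z = 92 mm.
- lever_pivot (a point): Point on the lever's axis, 40 mm above the desk, in the plane in which the lever swings; same axes as air_receiver. The lever turns about this y axis.
- spigot_seat (a point): Middle of the top face of the lever's collar (25 mm across), on the lever's centre line 70 mm from the pivot; moves with the lever, z along the spigot. The tube is fully home when its foot rests here.
- spigot_tip (a point): Tip of the lever's round stub (spigot), 14 mm thick and 50 mm long with a tapered end, 120 mm from the pivot; z along the spigot, upright at the start. Tip at 160 mm above the desk at the start.
- valve_lever (a joint): Lever angle, rad: 0 upright (shut), growing as it leans towards -x of air_receiver. A sprung roller clicks into notches at 0.22, 0.44 and 0.66 (the third); one more tooth at 0.77, end stop at 0.86. The spring turns it back with 0.4 N m at 0 and 0.95 N m at 0.66, the teeth add or take up to 0.25 N m; let go anywhere, it swings back to 0.
- tommy_bar: Bystander: solid steel tommy bar, 157 mm long, 12 mm thick with 23 mm ends, standing in the tool block; origin at its foot.
- drift_punch: Bystander: solid dark steel punch, 116 mm long, 23 mm thick, tapering to 10 mm at the top, standing in the tool block; origin at its foot.
- ball_bearing: Bystander: ball bearing 52 mm wide, 13 mm high, lying on the desk; origin under its centre.
- bolt_2: Bystander: hex bolt 57 mm high standing on its head; origin under its centre.
- tape_measure: Bystander: tape measure 34 x 94 x 62 mm on the desk; origin under its centre.

How it is judged:
By the outcome, as a careful person would: the job done as asked, in the order asked, and still so for the second after the job is handed in, while the arm keeps its last pose, push and grip.
It also fails if it takes over 51 s, if anything falls off the work surface, if the arm or the gripper's body presses on something with over 40 N, if the wrist force passes 120 N, or if a joint passes its speed limit or range.

## Working session

There is one attempt and no reset: what is moved stays moved. The work goes in short steps, Python scripts to look and compute and a shell command to move; the robot and the scene stay as the last step left them, time stands still between calls to the robot, and variables do not carry over. Pictures are saved under pics/ and viewed, at most 13 in all, crops included, and the job is handed in when it is done.

```bash
mkdir -p pics; cat > h.py <<'E'
import numpy as np, cv2
from station import *
def snap(n,f):
    im=grab_frame(n); cv2.imwrite('pics/'+f,im[:,:,::-1]); return im
def ray(n,px):
    c=calibration(n);E=np.array(c['extrinsics']);R=E[:3,:3];o=-R.T@E[:3,3]
    d=R.T@np.array([(px[0]-c['cx'])/c['fx'],(px[1]-c['cy'])/c['fy'],1]);return o,d/np.linalg.norm(d)
def onz(n,px,z):
    o,d=ray(n,px);return o+d*(z-o[2])/d[2]
def tri(a,b):
    (o1,d1),(o2,d2)=a,b
    s=np.linalg.lstsq(np.c_[d1,-d2],o2-o1,rcond=None)[0]
    p,q=o1+s[0]*d1,o2+s[1]*d2;return (p+q)/2,np.linalg.norm(p-q)
def proj(n,p):
    c=calibration(n);E=np.array(c['extrinsics']);v=E[:3,:3]@np.array(p)+E[:3,3];return np.array([c['fx']*v[0]/v[2]+c['cx'],c['fy']*v[1]/v[2]+c['cy']])
E
python3 - <<'E'
from h import *
a=snap('side','s0.png');b=snap('top','t0.png')
cv2.imwrite('pics/b0.png',cv2.resize(np.vstack([a,b]),(400*1,600))[:,:,::-1])
for n in('side','top'):
    print(n,np.round(ray(n,(256,192))[0],3),np.round(ray(n,(256,192))[1],3))
    for t in('tube_centre','tube_foot','tool_block','air_receiver','lever_pivot','spigot_seat','spigot_tip','tommy_bar','drift_punch','ball_bearing','bolt_2','tape_measure'):
        r=mark_of(n,t); print(t,[(np.round(x['location'],1).tolist(),round(x['conf'],2)) for x in r[:2]])
s=get_state();print(s,tip_reach)
E
```

```text
side [ 0.285 -0.616  0.495] [ 0.276  0.848 -0.453]
tube_centre [([220.7, 168.2], 0.6), ([282.8, 188.5], 0.3)]
tube_foot [([223.7, 195.6], 0.86)]
tool_block [([238.3, 207.1], 0.95), ([269.0, 203.2], 0.52)]
air_receiver [([279.0, 251.0], 0.84)]
lever_pivot [([280.6, 238.4], 0.75)]
spigot_seat [([283.8, 210.9], 0.59)]
spigot_tip [([283.7, 190.0], 0.63), ([237.5, 206.9], 0.36)]
tommy_bar [([243.8, 208.5], 0.72)]
drift_punch [([278.5, 250.9], 0.66), ([233.3, 203.3], 0.53)]
ball_bearing [([227.9, 288.0], 0.83), ([280.9, 210.7], 0.31)]
bolt_2 [([209.9, 261.0], 0.73)]
tape_measure [([270.3, 201.9], 0.72)]
top [0.294 0.109 1.084] [ 0.23   0.021 -0.973]
tube_centre [([188.1, 200.4], 0.59)]
tube_foot [([191.0, 207.6], 0.49)]
tool_block [([209.7, 201.9], 0.84)]
air_receiver [([302.1, 199.9], 0.87)]
lever_pivot [([299.6, 194.4], 0.78), ([215.3, 203.5], 0.63)]
spigot_seat [([304.9, 191.1], 0.57)]
spigot_tip []
tommy_bar [([233.7, 205.6], 0.44)]
drift_punch [([214.3, 202.1], 0.49)]
ball_bearing [([322.8, 250.4], 0.76)]
bolt_2 [([286.9, 256.1], 0.52)]
tape_measure [([220.7, 166.1], 0.6), ([324.7, 252.5], 0.32)]
{'t': 1.3, 'q': array([-9.12921142e-01,  3.58606509e-01,  1.19119873e-02,  2.69329717e-05,
       -1.22406676e+00, -2.88128883e-01]), 'qd': array([-6.06209322e-04,  3.17560494e-04, -1.48407195e-05,  7.35139473e-04,
       -1.20764713e-04, -6.54497899e-05]), 'joint_efforts': array([ 7.02342641e-05, -5.82395196e+01,  2.93295854e+01,  7.00219497e+00,
        1.24197506e-02, -2.23735083e-05]), 'eef_pos': array([ 0.24392887, -0.6293852 ,  0.20726712]), 'ee_rot': array([-3.14155186e+00, -1.43283654e-05, -2.77183720e+00]), 'force': array([-0.57752286, -0.20496318, -0.8006418 ]), 'moment': array([0.01027652, 0.0410848 , 0.01302536]), 'gripper_force': 0.0, 'width': 0.08747173138307776} 0.019
```

View pics/s0.png

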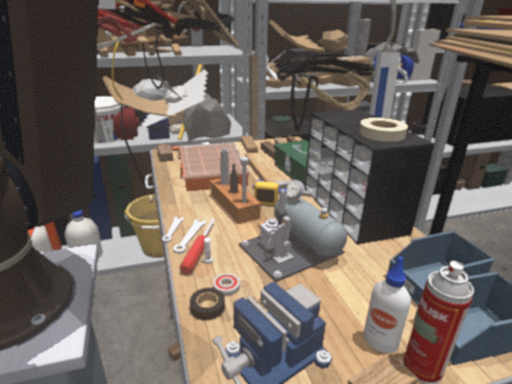

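View pics/t0.png

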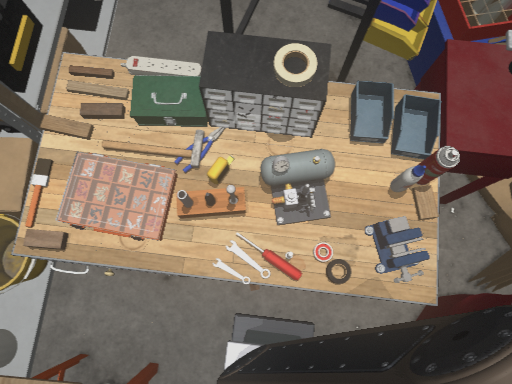

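```bash
python3 - <<'E'
from h import *
S=dict(tube_centre=((220.7,168.2),(188.1,200.4)),tube_foot=((223.7,195.6),(191,207.6)),block=((238.3,207.1),(209.7,201.9)),rec=((279,251),(302.1,199.9)),piv=((280.6,238.4),(299.6,194.4)),seat=((283.8,210.9),(304.9,191.1)))
Z=dict(tube_centre=.0775,tube_foot=.01,block=0,rec=0,piv=.04,seat=.11)
for k,(a,b) in S.items(): print(k,*[np.round(v,4) for v in tri(ray('side',a),ray('top',b))],np.round(onz('side',a,Z[k]),4),np.round(onz('top',b,Z[k]),4))
print('tip',onz('side',(283.7,190),.16))
E
```

```text
tube_centre [0.4826 0.2992 0.0944] 0.006 [0.4877 0.337  0.0775] [0.4889 0.3021 0.0775]
tube_foot [0.4857 0.3047 0.005 ] 0.0037 [0.4855 0.2957 0.01  ] [0.483 0.304 0.01 ]
block [ 0.5138  0.2578 -0.0123] 0.0091 [0.5129 0.2371 0.    ] [0.5069 0.2567 0.    ]
rec [0.542  0.0028 0.0109] 0.0027 [0.5492 0.0168 0.    ] [0.5431 0.002  0.    ]
piv [0.5495 0.0136 0.0362] 0.0007 [0.5477 0.0084 0.04  ] [0.5482 0.014  0.04  ]
seat [0.5459 0.0067 0.1095] 0.0089 [0.5505 0.0067 0.11  ] [0.5413 0.0079 0.11  ]
tip [0.5470523  0.00594463 0.16      ]
```

The tube is the open cylinder at the far left of the block: side about (225,165), top about (184,196). The receiver's lever is at about (283,195) in side and (300,193) in top, and the receiver is slightly yawed. I'll zoom in for detail.

```bash
python3 - <<'E'
import cv2,numpy as np
s=cv2.imread('pics/s0.png')[145:285,195:355];t=cv2.imread('pics/t0.png')[145:230,170:345]
s=cv2.resize(s,None,fx=4,fy=4,interpolation=cv2.INTER_CUBIC);t=cv2.resize(t,None,fx=4.5,fy=4.5,interpolation=cv2.INTER_CUBIC)
cv2.imwrite('pics/cs.png',s);cv2.imwrite('pics/ct.png',t)
E
```

```text
(no output)
```

View pics/cs.png

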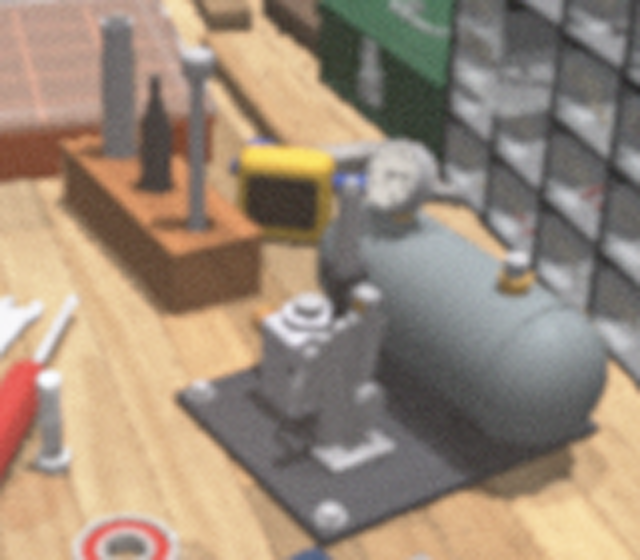

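View pics/ct.png

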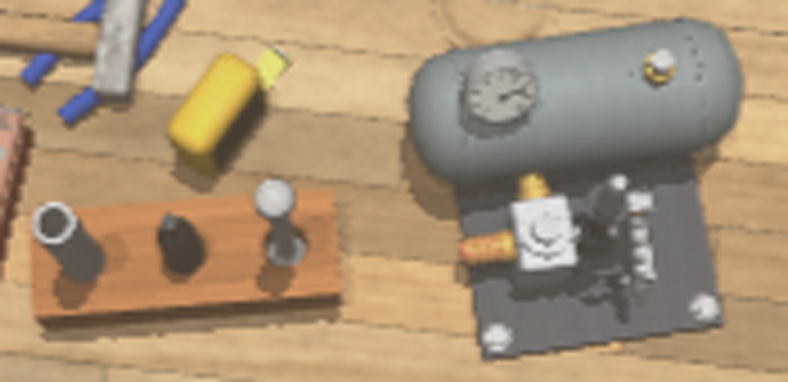

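The side crop shows the tube top at (224.3,149.5). The top crop shows its open rim at (182.2,194.3). The spigot tip is about (283,189.5) in side and (307.3,185.7) in top. The plate's front corners in top are (277.8,224.3) and (330,216.8).

```bash
python3 - <<'E'
from h import *
from scipy.optimize import least_squares
print('tubetop',tri(ray('side',(224.3,149.5)),ray('top',(182.2,194.3))),onz('side',(224.3,149.5),.145),onz('top',(182.2,194.3),.145), onz('side',(225.3,183),.046))
print('tip',tri(ray('side',(283,189.5)),ray('top',(307.3,185.7))),onz('top',(307.3,185.7),.16))
ct=lambda x,y:(170+x/4.5,145+y/4.5)
a,b=onz('top',ct(485,355),.006),onz('top',ct(721,323),.006);print('plate',a,b,a-b,np.degrees(np.arctan2(-(a-b)[0],(a-b)[1])))
th=np.arctan2(-(a-b)[0],(a-b)[1]);m=(a+b)/2;print('origin',m+.062*np.array([np.cos(th),np.sin(th),0]))
a,b=onz('top',ct(38,326),.0),onz('top',ct(340,296),.0);print('block yaw',np.degrees(np.arctan2(-(a-b)[0],(a-b)[1])),np.linalg.norm(a-b))
for q in ('tape_measure',):print(onz('side',(270.3,201.9),0))
E
```

```text
tubetop (array([0.49069095, 0.30555065, 0.14495852]), np.float64(0.0031574848678973455)) [0.49236162 0.30590403 0.145     ] [0.48908996 0.30572908 0.145     ] [0.49240239 0.30211449 0.046     ]
tip (array([0.54443936, 0.00812277, 0.15990474]), np.float64(0.003728901814684761)) [0.54254051 0.00863815 0.16      ]
plate [0.46703253 0.06246537 0.006     ] [ 0.50373576 -0.07849253  0.006     ] [-0.03670323  0.14095791  0.        ] 14.594838528392144
origin [0.54538352 0.00760932 0.006     ]
block yaw 12.599620342511747 0.18573667187877874
[0.60790906 0.24223714 0.        ]
```

```bash
R='{"delta_pos":[0.5,1,0.3],"dr":[0,0,2.74]}'; python3 -m handwheel '[{"delta_pos":[0.5,1,0.3],"dr":[0,0,2.7]},{"delta_pos":[0.5,1,0.3],"dr":[0,0,2.7]},{"delta_pos":[0.5,1,0.3],"dr":[0,0,2.7]},{"delta_pos":[0.5,1,0.3],"dr":[0,0,2.7]},{"delta_pos":[0.5,1,0.3],"dr":[0,0,2.7]},{"delta_pos":[0.5,1,0.3],"dr":[0,0,2.7]},{"delta_pos":[0.5,1,0.3],"dr":[0,0,2.7]},{"delta_pos":[0.5,1,0.3],"dr":[0,0,2.7]},{"delta_pos":[0.5,1,0.3],"dr":[0,0,2.7]},{"delta_pos":[0.5,1,0.3],"dr":[0,0,2.7]}]' -1 30
python3 -m handwheel '[{"delta_pos":[0.15,1,0],"dr":[0,0,2.8]},{"delta_pos":[0.15,1,0],"dr":[0,0,2.8]},{"delta_pos":[0.15,1,0],"dr":[0,0,2.8]},{"delta_pos":[0.15,1,0],"dr":[0,0,2.8]},{"delta_pos":[0.15,1,0],"dr":[0,0,2.8]},{"delta_pos":[0.15,1,0],"dr":[0,0,2.8]},{"delta_pos":[0.15,1,0],"dr":[0,0,2.8]},{"delta_pos":[0.15,1,0],"dr":[0,0,2.8]},{"delta_pos":[0.15,1,0],"dr":[0,0,2.8]},{"delta_pos":[0.15,1,0],"dr":[0,0,2.8]}]'
python3 -m handwheel '[{"delta_pos":[0.17,1,0],"dr":[0,0,2.7]},{"delta_pos":[0.17,1,0],"dr":[0,0,2.7]},{"delta_pos":[0.17,1,0],"dr":[0,0,2.7]},{"delta_pos":[0.17,1,0],"dr":[0,0,2.7]},{"delta_pos":[0.17,1,0],"dr":[0,0,2.7]},{"delta_pos":[0.17,1,0],"dr":[0,0,2.7]},{"delta_pos":[0.17,1,0],"dr":[0,0,2.7]},{"delta_pos":[0.17,1,0],"dr":[0,0,2.7]},{"delta_pos":[0.17,1,0],"dr":[0,0,2.7]},{"delta_pos":[0.17,1,0],"dr":[0,0,2.7]}]'
```

```text
t: 2.3
eef_pos: [0.3943, -0.3281, 0.2979]
ee_rot: [-3.141, 0.0, -2.299]
force: [0.4, -1.1, -0.6]
width: 0.0881
gripper_force: 0.0
t: 3.3
eef_pos: [0.4389, -0.0281, 0.2976]
ee_rot: [-3.141, 0.0, -1.81]
force: [1.3, -0.6, 1.2]
width: 0.0878
gripper_force: 0.0
t: 4.3
eef_pos: [0.49, 0.2719, 0.2974]
ee_rot: [-3.141, 0.0, -1.338]
force: [1.3, -0.4, -0.2]
width: 0.088
gripper_force: 0.0
```

```bash
python3 -m handwheel '[{"delta_pos":[0,0.55,-0.5],"dr":[0,0,0]},{"delta_pos":[0,0.55,-0.9],"dr":[0,0,0]},{"delta_pos":[0,0,-0.9],"dr":[0,0,0]},{"delta_pos":[0,0,-0.9],"dr":[0,0,0]},{"delta_pos":[0,0,-0.9],"dr":[0,0,0]},{"delta_pos":[0,0,-0.8],"dr":[0,0,0]},{"delta_pos":[0,0,-0.7],"dr":[0,0,0]},{"delta_pos":[0,0,-0.5],"dr":[0,0,0]},{"delta_pos":[0,0,0],"dr":[0,0,0]}]'
python3 - <<'E'
from h import *
s=snap('side','s1.png')[120:240,180:300];t=snap('top','t1.png')[150:240,150:270]
r=lambda i:cv2.resize(i,(480,int(480*i.shape[0]/i.shape[1])),interpolation=cv2.INTER_CUBIC)
i=cv2.resize(np.vstack([r(s),r(t)]),(330,577))
cv2.imwrite('pics/c1.png',i[:,:,::-1])
E
```

```text
t: 5.2
eef_pos: [0.4883, 0.3018, 0.1114]
ee_rot: [3.137, -0.002, -1.342]
force: [-0.0, -0.2, 0.1]
width: 0.0882
gripper_force: 0.0
```

View pics/c1.png

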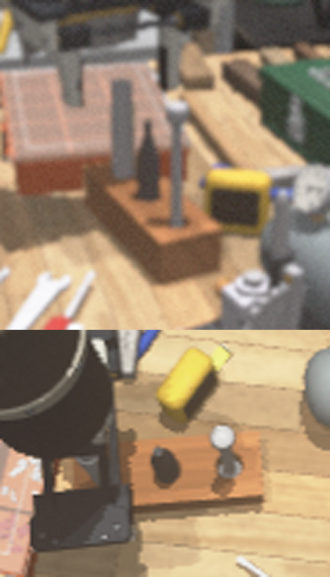

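```bash
python3 - <<'E'
from h import *
s=get_state();p=s['eef_pos'];print(p,s['ee_rot'],s['q'])
for z in(-.019,0,.047,.15):
  for n in('side','top'):print(z,n,proj(n,p+[0,0,z]))
E
```

```text
[0.48981251 0.30325261 0.11417989] [ 3.14114818e+00 -5.77213194e-04 -1.34121668e+00] [ 8.93905759e-01  2.75882033e-01 -3.35653399e-01  2.20253691e-04
 -9.59966725e-01 -6.64452632e-01]
-0.019 side [223.96945899 166.89987183]
-0.019 top [186.61537311 198.55285365]
0 side [223.83165526 160.51332825]
0 top [185.37439565 196.91704373]
0.047 side [223.48036412 144.2326642 ]
0.047 top [182.09627464 192.59594762]
0.15 side [222.65441766 105.95399581]
0.15 top [173.67298296 181.4926806 ]
```

View pics/s1.png

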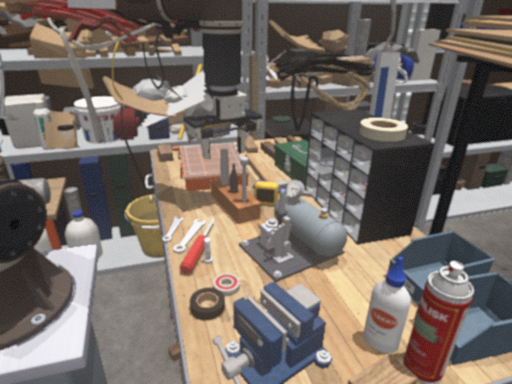

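The gripper is centred above the tube at column 223, with fingers at about 207 and 240. I'll close on the tube.

```bash
python3 -m handwheel '[{"delta_pos":[0,0,0],"dr":[0,0,0]},{"delta_pos":[0,0,0],"dr":[0,0,0]},{"delta_pos":[0,0,0],"dr":[0,0,0]},{"delta_pos":[0,0,0],"dr":[0,0,0]},{"delta_pos":[0,0,0],"dr":[0,0,0]},{"delta_pos":[0,0,0],"dr":[0,0,0]},{"delta_pos":[0,0,0],"dr":[0,0,0]},{"delta_pos":[0,0,0],"dr":[0,0,0]},{"delta_pos":[0,0,0],"dr":[0,0,0]}]' 1 15
```

```text
t: 6.2
eef_pos: [0.4899, 0.3037, 0.1142]
ee_rot: [3.142, -0.0, -1.341]
force: [0.8, 0.2, 0.3]
width: 0.0232
gripper_force: 15.0
```

```bash
python3 -m handwheel '[{"delta_pos":[0,0,0],"dr":[0,0,0]},{"delta_pos":[0,0,0.3],"dr":[0,0,0]},{"delta_pos":[0,0,0.5],"dr":[0,0,0]},{"delta_pos":[0,0,0.7],"dr":[0,0,0]},{"delta_pos":[0,0,0.9],"dr":[0,0,0]},{"delta_pos":[0,0,0.9],"dr":[0,0,0]},{"delta_pos":[0,0,0.9],"dr":[0,0,0]},{"delta_pos":[0,0,0.9],"dr":[0,0,0]},{"delta_pos":[0,0,0.6],"dr":[0,0,0]},{"delta_pos":[0,0,0.4],"dr":[0,0,0]}]' - 40
```

```text
t: 7.2
eef_pos: [0.4901, 0.3037, 0.2994]
ee_rot: [-3.14, 0.001, -1.341]
force: [-0.5, 1.1, -2.8]
width: 0.0223
gripper_force: 40.0
```

```bash
python3 -m handwheel '[{"delta_pos":[0.15,-0.5,0],"dr":[0,0,0]},{"delta_pos":[0.18,-1,0],"dr":[0,0,0]},{"delta_pos":[0.18,-1,0],"dr":[0,0,0]},{"delta_pos":[0.18,-1,0],"dr":[0,0,0]},{"delta_pos":[0.18,-1,0],"dr":[0,0,0]},{"delta_pos":[0.18,-1,0],"dr":[0,0,0]},{"delta_pos":[0.18,-1,0],"dr":[0,0,0]},{"delta_pos":[0.18,-1,0],"dr":[0,0,0]},{"delta_pos":[0.18,-1,0],"dr":[0,0,0]},{"delta_pos":[0.18,-0.9,0],"dr":[0,0,0]}]'
python3 -m handwheel '[{"delta_pos":[0.05,-0.45,0],"dr":[0,0,0]},{"delta_pos":[0,0,0],"dr":[0,0,0]},{"delta_pos":[0,0,0],"dr":[0,0,0]},{"delta_pos":[0,0,0],"dr":[0,0,0]}]'
python3 - <<'E'
from h import *
s=snap('side','s2.png')[90:240,230:380];t=snap('top','t2.png')[130:230,240:390]
r=lambda i:cv2.resize(i,(400,int(400*i.shape[0]/i.shape[1])),interpolation=cv2.INTER_CUBIC)
a,b=r(s),r(t);c=np.zeros((400,800,3),np.uint8);c[:,:400]=a;c[:b.shape[0],400:]=b
cv2.imwrite('pics/c2.png',c[:,:,::-1])
for n in('side','top'):
  for q in('tube_foot','tube_centre','spigot_tip','spigot_seat'):print(n,q,[(np.round(x['location'],1).tolist(),round(x['conf'],2)) for x in mark_of(n,q)[:2]])
p=get_state()['eef_pos'];print(p)
for n in('side','top'):print(proj(n,p-[0,0,.104]),proj(n,p-[0,0,.0]),proj(n,[.545,.008,.16]))
E
```

```text
t: 8.2
eef_pos: [0.5422, 0.0195, 0.2963]
ee_rot: [3.14, 0.0, -1.341]
force: [0.9, -0.4, -0.9]
width: 0.0225
gripper_force: 40.0
t: 8.6
eef_pos: [0.5443, 0.0087, 0.297]
ee_rot: [3.141, 0.0, -1.34]
force: [0.3, 0.3, -2.0]
width: 0.0225
gripper_force: 40.0
side tube_foot [([280.4, 173.5], 0.57), ([283.0, 190.0], 0.22)]
side tube_centre [([281.1, 140.3], 0.62)]
side spigot_tip [([280.4, 234.5], 0.7), ([240.7, 212.0], 0.51)]
side spigot_seat [([280.8, 212.9], 0.81)]
top tube_foot [([305.8, 180.6], 0.5)]
top tube_centre [([309.9, 172.3], 0.41)]
top spigot_tip [([307.6, 184.9], 0.49), ([301.0, 195.5], 0.45)]
top spigot_seat [([305.8, 193.3], 0.52)]
[0.54451005 0.00828478 0.29725675]
[282.98845709 174.7796378 ] [285.95924348 124.03508936] [282.39289514 189.68267131]
[309.42849528 181.36266928] [316.3701921  168.40340129] [307.65614732 184.74317878]
```

View pics/c2.png

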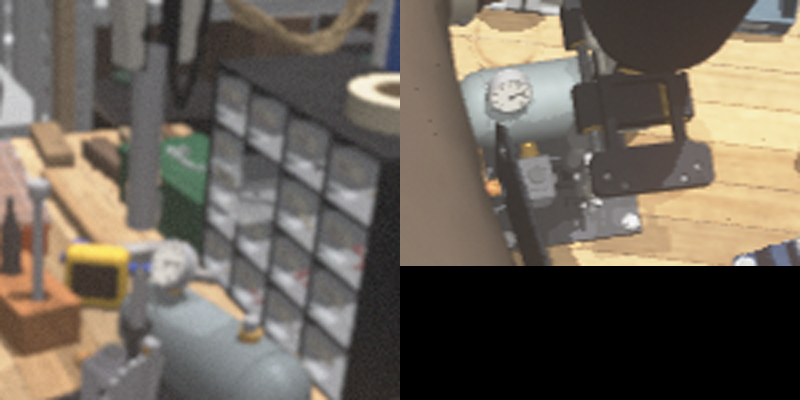

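```bash
python3 - <<'E'
import cv2,numpy as np
s=cv2.imread('pics/s2.png')[155:215,255:305];t=cv2.imread('pics/t2.png')[168:208,286:332]
a=cv2.resize(s,(400,480),interpolation=cv2.INTER_CUBIC);b=cv2.resize(t,None,fx=8.5,fy=8.5,interpolation=cv2.INTER_CUBIC)
c=np.zeros((480,800,3),np.uint8);c[:,:400]=a;c[:b.shape[0],405:405+b.shape[1]]=b[:,:395]
cv2.imwrite('pics/c3.png',c)
g=cv2.cvtColor(cv2.imread('pics/s2.png'),6)
for r in(160,164,168,170,172,174,188,189,190,191,192,194,196,198):print(r,g[r,270:298])
E
```

```text
160 [207 197 193 175 124  80  77 102 107 102 103 107 105 106 101 106 101 101
  95  79  67  55  61  57  64  79  89  98]
164 [192 201 208 198 149  97  74  98 102 102 102 105 102 111 107 102 103 101
  98  96  93  73  62  58  57  58  60  58]
168 [207 208 204 203 205 204 192 151 112 101 102 105 107 106 111 107 101 106
 103 102  87  67  63  58  63  59  63  59]
170 [193 200 201 203 207 204 187 148 113 100 101 106 105 107 110 106 102 105
 111 104  87  63  59  58  61  62  57  60]
172 [196 195 197 195 201 195 172 135 105 101 103 108 106 106 107 101 101 104
 106 101  70  64  64  55  61  60  60  63]
174 [199 198 199 196 198 194 182 152 116 103 100 103 102 107 109 104 105 105
 100  86  68  65  64  62  55  63  55  63]
188 [137 138 142 149 157 154 153 143 125 113 109 105 102 106 103 114 134 173
 195 208 206 181 164 163 173 176 175 182]
189 [ 98 100 105 122 130 139 135 131 121 114 114 112 110 112 115 125 153 182
 199 209 203 187 170 179 184 175 165 177]
190 [ 63  68  70  86 107 123 130 126 114 104 103 109 115 116 111 126 157 180
 192 205 203 197 193 202 201 189 177 178]
191 [ 57  54  60  63  93 118 125 126 101  94  99 114 115 116 103 123 157 184
 201 207 208 204 207 213 207 196 184 173]
192 [ 56  56  54  61  88 119 125 118 103  92  97 113 120 116 107 110 144 183
 209 213 214 211 210 208 206 193 183 160]
194 [ 58  50  55  67  96 115 122 132 136 125 112 106 113 110 106 127 154 178
 195 207 212 207 190 179 190 179 154 120]
196 [ 55  56  52  68  92 115 119 133 150 136 112 109 107 109 114 122 132 136
 136 148 166 167 151 135 124 114 105  95]
198 [ 58  54  51  69  92 115 120 133 146 134 112 109 109 108 107 107 109 106
  99  96 104  99  98  91  96  95  98 102]
```

View pics/c3.png

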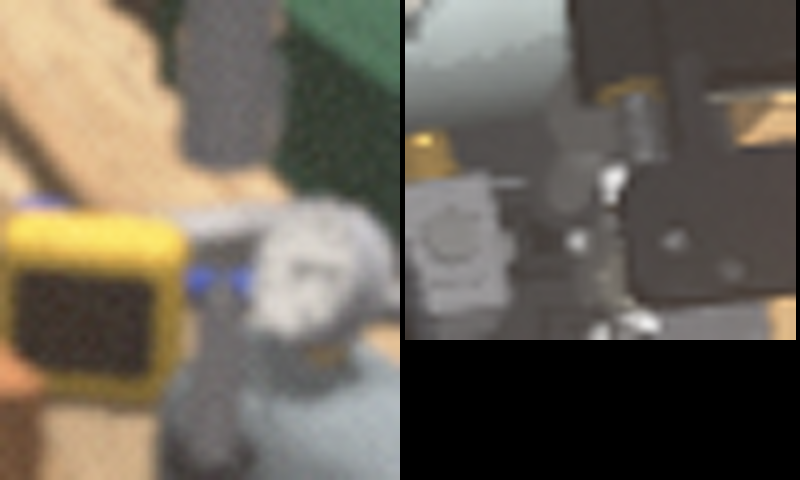

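Side view: the tube axis is at column ≈284 (row 170) and extrapolates to 282.9 at the tip, where the spigot axis is ≈282.5, so the two agree to under 1 mm. In top, the tube's left edge and the spigot also agree with the prediction. I'll descend gently and watch the force.

```bash
python3 -m handwheel '[{"delta_pos":[-0.02,0,-0.3],"dr":[0,0,0]},{"delta_pos":[0,0,-0.4],"dr":[0,0,0]},{"delta_pos":[0,0,-0.2],"dr":[0,0,0]},{"delta_pos":[0,0,-0.1],"dr":[0,0,0]},{"delta_pos":[0,0,-0.1],"dr":[0,0,0]},{"delta_pos":[0,0,-0.05],"dr":[0,0,0]},{"delta_pos":[0,0,-0.05],"dr":[0,0,0]},{"delta_pos":[0,0,0],"dr":[0,0,0]}]'
python3 -m handwheel '[{"delta_pos":[0,0,-0.05],"dr":[0,0,0]},{"delta_pos":[0,0,-0.05],"dr":[0,0,0]},{"delta_pos":[0,0,0],"dr":[0,0,0]}]'
```

```text
t: 9.9
eef_pos: [0.544, 0.0081, 0.2613]
ee_rot: [-3.142, -0.0, -1.341]
force: [-0.6, -0.0, -2.2]
width: 0.0226
gripper_force: 40.0
t: 10.2
eef_pos: [0.5438, 0.0081, 0.2581]
ee_rot: [3.141, -0.0, -1.341]
force: [-0.4, -0.8, -1.9]
width: 0.0225
gripper_force: 40.0
```

```bash
python3 -m handwheel '[{"delta_pos":[0,0,-0.1],"dr":[0,0,0]},{"delta_pos":[0,0,-0.1],"dr":[0,0,0]},{"delta_pos":[0,0,-0.1],"dr":[0,0,0]},{"delta_pos":[0,0,0],"dr":[0,0,0]}]'
python3 - <<'E'
from h import *
s=snap('side','s4.png')[130:240,245:325];t=snap('top','t4.png')[160:210,280:330]
a=cv2.resize(s,(400,550),interpolation=cv2.INTER_CUBIC);b=cv2.resize(t,(395,395),interpolation=cv2.INTER_CUBIC)
c=np.zeros((550,800,3),np.uint8);c[:,:400]=a;c[:395,405:]=b
cv2.imwrite('pics/c4.png',c[:,:,::-1])
E
```

```text
t: 10.6
eef_pos: [0.5436, 0.0081, 0.2486]
ee_rot: [3.141, 0.0, -1.341]
force: [0.3, -0.9, -1.8]
width: 0.0223
gripper_force: 40.0
```

View pics/c4.png

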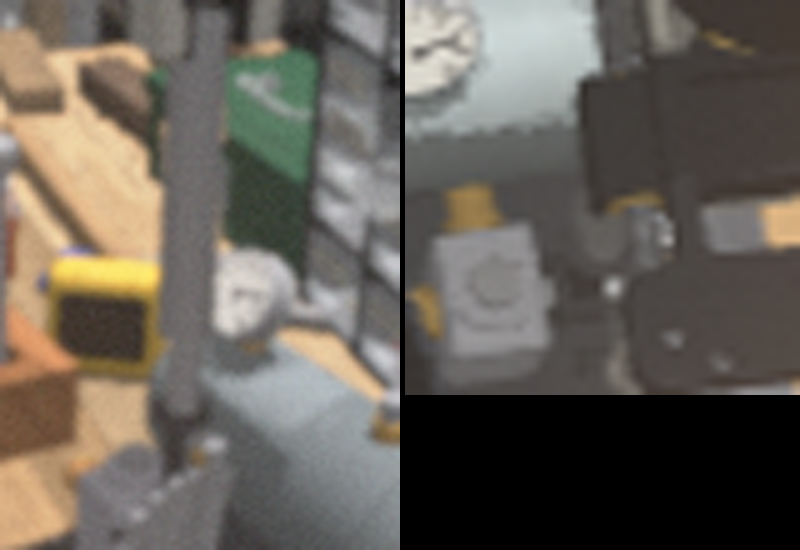

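```bash
python3 - <<'E'
from h import *
p=get_state()['eef_pos'];f=p-[0,0,.104];print(f,proj('side',f),proj('top',f),proj('side',[.545,.008,.11]))
g=cv2.cvtColor(cv2.imread('pics/s4.png'),6)
print('col',list(range(274,294)))
for r in range(188,216,2):print(r,g[r,274:294])
for n in('side','top'):print([(np.round(x['location'],1).tolist(),round(x['conf'],2)) for x in mark_of(n,'tube_foot')[:2]])
E
```

```text
[0.5438652  0.00810349 0.1451035 ] [281.47761493 196.19568809] [306.75674075 186.70881224] [281.14004423 210.94309666]
col [274, 275, 276, 277, 278, 279, 280, 281, 282, 283, 284, 285, 286, 287, 288, 289, 290, 291, 292, 293]
188 [154 151 129 110 101 105 105 104 109 105 110 104 103 128 177 209 206 184
 156 164]
190 [106 122 115 102 103 101 107 110 110 107 107 103 102 127 175 206 208 196
 193 207]
192 [ 90 111 114 106 100 104 108 108 106 114 105 100 105 141 186 215 217 213
 209 209]
194 [ 96 115 107 104  99 105 105 109 110 107 108 100 106 138 183 207 217 210
 190 179]
196 [ 98 112 110 101 104 105 106 106 109 108 107 100 102 107 128 149 167 175
 153 137]
198 [ 96 111 120 125 124 121 106 107 112 108 108 111 107 108 100 100 100 105
  94  96]
200 [103 112 119 125 119 110 109 107 111 109 105 112 112 108  99  96  98  97
  99  99]
202 [107 113 122 126 120 107 111 112 111 111 104 111 111 111 111  97 100  98
  99  95]
204 [108 110 117 120 110 104 106 111 110 108 115 128 137 129 122 119 119 118
 104 113]
206 [111 101 103 104 108 105 110 108 109 105 105 116 128 140 149 155 160 150
 160 158]
208 [135 102  91 100 101 101 110 110 112 109  98  98 101 110 127 146 152 157
 160 160]
210 [121  87  72  80  89 106 108 110 110 105  91  79  81  88 101 111 127 142
 146 154]
212 [119  84  65  64  74  91  90 100  97  90  80  67  70  83  93  94  96 105
 112 128]
214 [124  83  73  68  65  64  63  68  61  63  67  68  75  86  92  93  93  95
  95 106]
[([281.3, 193.7], 0.84)]
[([308.2, 189.6], 0.54), ([305.4, 186.8], 0.22)]
```

```bash
python3 -m handwheel '[{"delta_pos":[0,0,-0.15],"dr":[0,0,0]},{"delta_pos":[0,0,-0.15],"dr":[0,0,0]},{"delta_pos":[0,0,-0.15],"dr":[0,0,0]},{"delta_pos":[0,0,-0.15],"dr":[0,0,0]},{"delta_pos":[0,0,-0.15],"dr":[0,0,0]},{"delta_pos":[0,0,-0.1],"dr":[0,0,0]},{"delta_pos":[0,0,-0.1],"dr":[0,0,0]},{"delta_pos":[0,0,0],"dr":[0,0,0]}]'
python3 -m handwheel '[{"delta_pos":[0,0,-0.05],"dr":[0,0,0]},{"delta_pos":[0,0,-0.05],"dr":[0,0,0]},{"delta_pos":[0,0,0],"dr":[0,0,0]}]'
```

```text
t: 11.6
eef_pos: [0.5437, 0.0081, 0.2203]
ee_rot: [3.141, 0.0, -1.341]
force: [-0.2, 0.6, -2.3]
width: 0.0225
gripper_force: 40.0
t: 11.9
eef_pos: [0.5439, 0.0081, 0.2176]
ee_rot: [3.142, 0.0, -1.341]
force: [0.9, -1.5, -2.5]
width: 0.0222
gripper_force: 40.0
```

```bash
python3 -m handwheel '[{"delta_pos":[0,0,-0.05],"dr":[0,0,0]},{"delta_pos":[0,0,-0.05],"dr":[0,0,0]},{"delta_pos":[0,0,0],"dr":[0,0,0]}]'
python3 -m handwheel '[{"delta_pos":[0,0,-0.03],"dr":[0,0,0]},{"delta_pos":[0,0,-0.03],"dr":[0,0,0]},{"delta_pos":[0,0,0],"dr":[0,0,0]}]'
```

```text
t: 12.2
eef_pos: [0.5438, 0.0081, 0.2145]
ee_rot: [3.141, 0.0, -1.341]
force: [-0.4, -0.8, -1.0]
width: 0.0223
gripper_force: 40.0
t: 12.5
eef_pos: [0.5447, 0.0079, 0.2142]
ee_rot: [-3.14, -0.001, -1.34]
force: [-0.5, -0.9, 6.1]
width: 0.0226
gripper_force: 40.0
```

Contact with the seat at TCP z≈0.214 (foot ≈0.110) with the push rising, so the tube is home. Now I'll work out the arc.

```bash
cat >> h.py <<'E'
def arc(th0,th1,n,yaw=np.radians(14),r=.174):
    c,s=np.cos(yaw),np.sin(yaw);f=lambda t:r*np.array([-np.sin(t)*c,-np.sin(t)*s,np.cos(t)])
    T=np.linspace(th0,th1,n+1);e=np.zeros(3)
    for a,b in zip(T,T[1:]):
        d=(f(b)-f(T[0]))/.03-e;d=np.round(d,2);e+=d;print(d.tolist())
    print('dr/row',np.round(np.degrees((th1-th0)/n)*np.array([s,-c,0]),2))
E
python3 -c "
from h import *
arc(0,.3,5);arc(.3,.6,5);arc(.6,.72,4)"
python3 -m handwheel '[{"delta_pos":[0,0,-0.04],"dr":[0,0,0]},{"delta_pos":[0,0,0],"dr":[0,0,0]}]' - 60
```

```text
[-0.34, -0.08, -0.01]
[-0.33, -0.09, -0.03]
[-0.34, -0.08, -0.05]
[-0.33, -0.08, -0.08]
[-0.32, -0.08, -0.09]
dr/row [ 0.83 -3.34  0.  ]
[-0.32, -0.08, -0.11]
[-0.31, -0.08, -0.14]
[-0.31, -0.07, -0.15]
[-0.29, -0.08, -0.17]
[-0.28, -0.07, -0.18]
dr/row [ 0.83 -3.34  0.  ]
[-0.14, -0.03, -0.1]
[-0.13, -0.04, -0.1]
[-0.13, -0.03, -0.11]
[-0.13, -0.03, -0.12]
dr/row [ 0.42 -1.67  0.  ]
t: 12.7
eef_pos: [0.5452, 0.0077, 0.2141]
ee_rot: [-3.138, -0.001, -1.34]
force: [-1.3, -1.4, 11.6]
width: 0.0219
gripper_force: 60.1
```

```bash
python3 -m handwheel '[{"delta_pos":[-0.34,-0.08,-0.01],"dr":[0.83,-3.34,0]},{"delta_pos":[-0.33,-0.09,-0.03],"dr":[0.83,-3.34,0]},{"delta_pos":[-0.34,-0.08,-0.05],"dr":[0.83,-3.34,0]},{"delta_pos":[0,0,0],"dr":[0,0,0]}]'
python3 -m handwheel '[{"delta_pos":[-0.33,-0.08,-0.08],"dr":[0.83,-3.34,0]},{"delta_pos":[-0.32,-0.08,-0.09],"dr":[0.83,-3.34,0]},{"delta_pos":[0,0,0],"dr":[0,0,0]}]'
python3 - <<'E'
from h import *
s=get_state();print(s['eef_pos'],s['ee_rot'],s['force'],s['moment'],s['width'])
snap('side','s5.png')
for q in('tube_foot','spigot_seat','tube_centre'):print(q,[(np.round(x['location'],1).tolist(),round(x['conf'],2)) for x in mark_of('side',q)[:2]])
E
```

```text
t: 13.1
eef_pos: [0.5132, -0.0001, 0.2114]
ee_rot: [-2.954, 0.002, -1.34]
force: [2.4, -2.8, 4.9]
width: 0.0223
gripper_force: 60.0
t: 13.4
eef_pos: [0.4946, -0.0045, 0.2068]
ee_rot: [-2.832, 0.004, -1.339]
force: [2.9, -2.1, 5.2]
width: 0.022
gripper_force: 60.0
[ 0.49457439 -0.00447591  0.20675889] [-2.83229596  0.0039922  -1.33928645] [ 2.88877706 -2.10059999  5.22889485] [-0.9672426  -0.63513069 -0.3929201 ] 0.022040267713540215
tube_foot [([274.9, 211.7], 0.95)]
spigot_seat [([275.6, 212.3], 0.56), ([243.0, 208.5], 0.48)]
tube_centre [([263.9, 181.1], 0.82)]
```

```bash
python3 -m handwheel '[{"delta_pos":[-0.32,-0.08,-0.11],"dr":[0.83,-3.34,0]},{"delta_pos":[-0.31,-0.08,-0.14],"dr":[0.83,-3.34,0]},{"delta_pos":[-0.31,-0.07,-0.15],"dr":[0.83,-3.34,0]},{"delta_pos":[0,0,0],"dr":[0,0,0]}]'
python3 -m handwheel '[{"delta_pos":[-0.29,-0.08,-0.17],"dr":[0.83,-3.34,0]},{"delta_pos":[-0.28,-0.07,-0.18],"dr":[0.83,-3.34,0]},{"delta_pos":[0,0,0],"dr":[0,0,0]}]'
python3 -m handwheel '[{"delta_pos":[-0.14,-0.03,-0.1],"dr":[0.42,-1.67,0]},{"delta_pos":[0,0,0],"dr":[0,0,0]}]'
python3 -m handwheel '[{"delta_pos":[-0.13,-0.04,-0.1],"dr":[0.42,-1.67,0]},{"delta_pos":[0,0,0],"dr":[0,0,0]}]'
python3 - <<'E'
from h import *
s=get_state();print(s['eef_pos'],s['ee_rot'],s['force'],s['moment'],s['width'])
im=snap('side','s6.png');i=cv2.resize(im[140:260,200:330],(650,600),interpolation=cv2.INTER_CUBIC);cv2.imwrite('pics/c6.png',i[:,:,::-1])
for q in('tube_foot','spigot_seat','tube_centre'):print(q,[(np.round(x['location'],1).tolist(),round(x['conf'],2)) for x in mark_of('side',q)[:2]])
u=np.array([np.cos(np.radians(14)),np.sin(np.radians(14)),0]);P=np.array([.5455,.008,.04])
for th in(.5,.55,.6,.63,.66,.7):print(th,[proj('side',P+r*(-u*np.sin(th)+np.array([0,0,np.cos(th)]))).round(1).tolist() for r in(.07,.1375)])
E
```

```text
t: 14.0
eef_pos: [0.4663, -0.011, 0.1948]
ee_rot: [-2.651, 0.007, -1.338]
force: [2.3, -2.9, 8.4]
width: 0.0218
gripper_force: 60.2
t: 14.3
eef_pos: [0.4575, -0.0247, 0.1939]
ee_rot: [-2.549, 0.026, -1.327]
force: [-2.0, 2.6, 7.4]
width: 0.022
gripper_force: 60.0
t: 14.5
eef_pos: [0.4558, -0.0296, 0.1924]
ee_rot: [-2.53, 0.033, -1.321]
force: [4.4, 12.1, -7.3]
width: 0.0219
gripper_force: 60.0
t: 14.7
eef_pos: [0.4541, -0.0343, 0.1909]
ee_rot: [-2.507, 0.041, -1.314]
force: [9.7, 21.7, -20.0]
width: 0.0224
gripper_force: 60.0
[ 0.45414356 -0.03434206  0.19086928] [-2.50673082  0.04054438 -1.31389322] [  9.69938542  21.67206794 -19.96220386] [4.34981777 3.46551607 4.16530549] 0.02243580857162127
tube_foot [([265.5, 216.4], 0.73)]
spigot_seat [([269.0, 221.8], 0.4), ([227.7, 289.0], 0.17)]
tube_centre [([249.6, 194.5], 0.7), ([279.8, 254.8], 0.31)]
0.5 [[267.8, 218.5], [255.0, 196.7]]
0.55 [[266.6, 219.6], [252.4, 198.9]]
0.6 [[265.4, 220.7], [249.9, 201.3]]
0.63 [[264.6, 221.4], [248.4, 202.8]]
0.66 [[263.9, 222.1], [246.9, 204.3]]
0.7 [[263.0, 223.1], [245.0, 206.4]]
```

View pics/c6.png

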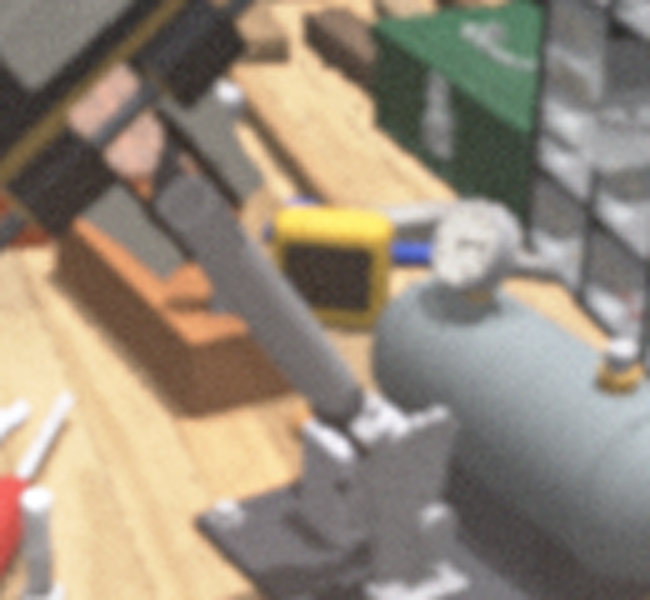

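```bash
python3 - <<'E'
from h import *
from scipy.spatial.transform import Rotation as R
s=get_state();print(s['q'].round(3))
M=R.from_euler('xyz',s['ee_rot']).as_matrix();p=s['eef_pos'];print(M.round(3))
for d in(.019,0,-.03,-.047):print(d,((proj('side',p+d*M[:,2])-[200,140])*5).round())
P=np.array([.5455,.008,.04]);print('pivot in tool',(M.T@(P-p)).round(4))
E
```

```text
[ 0.406 -0.384 -1.017  0.185 -0.31  -0.32 ]
[[ 0.254 -0.785  0.565]
 [-0.966 -0.182  0.182]
 [-0.04  -0.592 -0.805]]
0.019 [252. 281.]
0 [227. 252.]
-0.03 [186. 203.]
-0.047 [162. 175.]
pivot in tool [-0.0115  0.0101  0.1807]
```

Joint 3 has reached its limit (-1.017 of -1.02), so this tilted grasp can't fold further and the tool drifted sideways. I'll swing the lever back to upright, then re-grip with the jaws closing along the lever's axis and the tool tilted the other way. That way the final pose is nearly tool-down.

```bash
cat >> h.py <<'E'
from scipy.spatial.transform import Rotation as Ro
def go(p0,R0,p1,R1,n):
    print('dp',((p1-p0)/.03/n).round(3).tolist(),'dr',np.degrees((R1*R0.inv()).as_rotvec()/n).round(2).tolist(),'x',n)
yw=np.radians(14);ux=np.array([np.cos(yw),np.sin(yw),0]);uy=np.array([-np.sin(yw),np.cos(yw),0])
B=np.array([.545,.008,.04])
def tp(th,r=.174): return B+r*(-ux*np.sin(th)+np.array([0,0,np.cos(th)]))
def lean(th): return Ro.from_rotvec(-th*uy)
E
python3 - <<'E'
from h import *
R0=Ro.from_euler('xyz',[np.pi,0,-1.341]);s=get_state()
go(s['eef_pos'],Ro.from_euler('xyz',s['ee_rot']),tp(.5),lean(.5)*R0,2)
for a,b in((.5,.3),(.3,.15),(.15,0)):go(tp(a),lean(a)*R0,tp(b),lean(b)*R0,2)
E
```

```text
dp [0.163, 0.365, 0.029] dr [-1.84, 3.5, -0.65] x 2
dp [0.517, 0.129, 0.225] dr [-1.39, 5.56, 0.0] x 2
dp [0.411, 0.102, 0.097] dr [-1.04, 4.17, 0.0] x 2
dp [0.42, 0.105, 0.033] dr [-1.04, 4.17, -0.0] x 2
```

```bash
python3 -m handwheel '[{"delta_pos":[0.16,0.36,0.03],"dr":[-1.84,3.5,-0.65]},{"delta_pos":[0.16,0.36,0.03],"dr":[-1.84,3.5,-0.65]},{"delta_pos":[0,0,0],"dr":[0,0,0]}]'
python3 - <<'E'
from h import *
R0=Ro.from_euler('xyz',[np.pi,0,-1.341]);s=get_state();print(s['force'])
print('err')
go(s['eef_pos'],Ro.from_euler('xyz',s['ee_rot']),tp(.5),lean(.5)*R0,1)
go(s['eef_pos'],Ro.from_euler('xyz',s['ee_rot']),tp(.3),lean(.3)*R0,3)
E
```

```text
t: 15.2
eef_pos: [0.4679, -0.0114, 0.1978]
ee_rot: [-2.636, 0.004, -1.339]
force: [-1.2, -1.7, 9.2]
width: 0.0219
gripper_force: 60.0
[-1.24220772 -1.66994709  9.24332422]
err
dp [-0.13, -0.027, -0.169] dr [0.11, 0.34, -0.04] x 1
dp [0.302, 0.077, 0.094] dr [-0.89, 3.82, -0.02] x 3
```

```bash
python3 -m handwheel '[{"delta_pos":[0.3,0.08,0.1],"dr":[-0.9,3.8,0]},{"delta_pos":[0.3,0.08,0.09],"dr":[-0.9,3.8,0]},{"delta_pos":[0.3,0.08,0.09],"dr":[-0.9,3.8,0]},{"delta_pos":[0.41,0.1,0.1],"dr":[-1.04,4.17,0]},{"delta_pos":[0.41,0.1,0.09],"dr":[-1.04,4.17,0]},{"delta_pos":[0.42,0.1,0.04],"dr":[-1.04,4.17,0]},{"delta_pos":[0.42,0.1,0.03],"dr":[-1.04,4.17,0]},{"delta_pos":[0,0,0],"dr":[0,0,0]}]'
python3 - <<'E'
from h import *
R0=Ro.from_euler('xyz',[np.pi,0,-1.341]);s=get_state();p=s['eef_pos'];R=Ro.from_euler('xyz',s['ee_rot'])
print(s['q'].round(3));
snap('side','s7.png')
for q in('tube_foot','spigot_seat','tube_centre'):print(q,[(np.round(x['location'],1).tolist(),round(x['conf'],2)) for x in mark_of('side',q)[:2]])
E
```

```text
t: 16.0
eef_pos: [0.5471, 0.0052, 0.2139]
ee_rot: [-3.141, -0.005, -1.341]
force: [-1.0, -1.3, 22.0]
width: 0.0218
gripper_force: 60.1
[ 0.371  0.143 -0.265  0.005 -1.163 -0.144]
tube_foot [([282.1, 210.7], 0.94)]
spigot_seat [([281.2, 214.4], 0.58), ([206.2, 260.8], 0.2)]
tube_centre [([280.6, 178.3], 0.71)]
```

```bash
python3 -m handwheel '[{"delta_pos":[0,0,0],"dr":[0,0,0]},{"delta_pos":[0,0,0],"dr":[0,0,0]},{"delta_pos":[0,0,0],"dr":[0,0,0]},{"delta_pos":[0,0,0],"dr":[0,0,0]},{"delta_pos":[0,0,0],"dr":[0,0,0]},{"delta_pos":[0,0,0],"dr":[0,0,0]}]' -1 40
python3 -m handwheel '[{"delta_pos":[0,0,0],"dr":[0,0,5]},{"delta_pos":[0,0,0],"dr":[0,0,8.5]},{"delta_pos":[0,0,0],"dr":[0,0,8.5]},{"delta_pos":[0,0,0],"dr":[0,0,8.5]},{"delta_pos":[0,0,0],"dr":[0,0,8.5]},{"delta_pos":[0,0,0],"dr":[0,0,8.5]},{"delta_pos":[0,0,0],"dr":[0,0,8.5]},{"delta_pos":[0,0,0],"dr":[0,0,8.5]},{"delta_pos":[0,0,0],"dr":[0,0,8.5]},{"delta_pos":[0,0,0],"dr":[0,0,8.5]}]'
python3 - <<'E'
from h import *
R1=Ro.from_euler('xyz',[np.pi,0,yw]);s=get_state();print(s['q'].round(3))
p=B+[0,0,.174]
go(s['eef_pos'],Ro.from_euler('xyz',s['ee_rot']),p,R1,1)
go(p,R1,p,lean(-.42)*R1,4)
E
```

```text
t: 16.8
eef_pos: [0.5408, 0.0051, 0.2102]
ee_rot: [3.139, -0.0, -1.343]
force: [-0.0, -0.3, 0.3]
width: 0.0642
gripper_force: 0.0
t: 17.8
eef_pos: [0.5409, 0.0051, 0.2104]
ee_rot: [3.139, -0.0, 0.086]
force: [0.6, 0.6, -1.4]
width: 0.0876
gripper_force: 0.0
[ 0.374  0.136 -0.281  0.002 -1.155  1.282]
dp [0.138, 0.097, 0.121] dr [0.13, 0.02, 9.07] x 1
dp [0.0, 0.0, 0.0] dr [-1.46, 5.84, 0.0] x 4
```

```bash
python3 -m handwheel '[{"delta_pos":[0.07,0.05,0.06],"dr":[0,0,4.5]},{"delta_pos":[0.07,0.05,0.06],"dr":[0,0,4.5]},{"delta_pos":[0,0,0],"dr":[-1.46,5.84,0]},{"delta_pos":[0,0,0],"dr":[-1.46,5.84,0]},{"delta_pos":[0,0,0],"dr":[-1.46,5.84,0]},{"delta_pos":[0,0,0],"dr":[-1.46,5.84,0]},{"delta_pos":[0,0,0],"dr":[0,0,0]}]'
python3 - <<'E'
from h import *
R1=Ro.from_euler('xyz',[np.pi,0,yw]);s=get_state();print(s['q'].round(3))
go(s['eef_pos'],Ro.from_euler('xyz',s['ee_rot']),B+[0,0,.174],lean(-.42)*R1,1)
snap('side','s8.png')
for q in('tube_foot','tube_centre'):print(q,[(np.round(x['location'],1).tolist(),round(x['conf'],2)) for x in mark_of('side',q)[:2]])
E
python3 -m handwheel '[{"delta_pos":[0,0,0],"dr":[0,0,0]},{"delta_pos":[0,0,0],"dr":[0,0,0]},{"delta_pos":[0,0,0],"dr":[0,0,0]},{"delta_pos":[0,0,0],"dr":[0,0,0]},{"delta_pos":[0,0,0],"dr":[0,0,0]},{"delta_pos":[0,0,0],"dr":[0,0,0]},{"delta_pos":[0,0,0],"dr":[0,0,0]},{"delta_pos":[0,0,0],"dr":[0,0,0]},{"delta_pos":[0,0,0],"dr":[0,0,0]}]' 1 20
python3 -m handwheel '[{"delta_pos":[0,0,-0.03],"dr":[0,0,0]},{"delta_pos":[0,0,-0.03],"dr":[0,0,0]},{"delta_pos":[0,0,0],"dr":[0,0,0]}]' - 60
```

```text
t: 18.5
eef_pos: [0.5456, 0.0085, 0.2101]
ee_rot: [3.135, 0.43, 0.236]
force: [-0.1, 0.5, -1.9]
width: 0.0879
gripper_force: 0.0
[ 0.344  0.431  0.063 -0.039 -1.63   1.47 ]
dp [-0.021, -0.016, 0.129] dr [0.45, -0.47, 0.34] x 1
tube_foot [([283.3, 210.3], 0.85)]
tube_centre [([278.4, 176.6], 0.81), ([233.3, 204.0], 0.6)]
t: 19.55
eef_pos: [0.5452, 0.0081, 0.214]
ee_rot: [3.136, 0.42, 0.236]
force: [-0.1, -0.0, -0.7]
width: 0.0218
gripper_force: 20.2
t: 19.85
eef_pos: [0.5456, 0.0077, 0.2138]
ee_rot: [3.134, 0.419, 0.236]
force: [0.7, -0.5, 9.1]
width: 0.0198
gripper_force: 62.3
```

```bash
python3 -m handwheel '[{"delta_pos":[-0.34,-0.08,-0.01],"dr":[0.83,-3.34,0]},{"delta_pos":[-0.33,-0.09,-0.03],"dr":[0.83,-3.34,0]},{"delta_pos":[-0.34,-0.08,-0.05],"dr":[0.83,-3.34,0]},{"delta_pos":[-0.33,-0.08,-0.08],"dr":[0.83,-3.34,0]},{"delta_pos":[-0.32,-0.08,-0.09],"dr":[0.83,-3.34,0]},{"delta_pos":[0,0,0],"dr":[0,0,0]}]'
python3 -m handwheel '[{"delta_pos":[-0.32,-0.08,-0.11],"dr":[0.83,-3.34,0]},{"delta_pos":[-0.31,-0.08,-0.14],"dr":[0.83,-3.34,0]},{"delta_pos":[-0.31,-0.07,-0.15],"dr":[0.83,-3.34,0]},{"delta_pos":[0,0,0],"dr":[0,0,0]}]'
python3 -m handwheel '[{"delta_pos":[-0.29,-0.08,-0.17],"dr":[0.83,-3.34,0]},{"delta_pos":[0,0,0],"dr":[0,0,0]}]'
python3 -m handwheel '[{"delta_pos":[-0.28,-0.07,-0.18],"dr":[0.83,-3.34,0]},{"delta_pos":[0,0,0],"dr":[0,0,0]},{"delta_pos":[0,0,0],"dr":[0,0,0]}]'
python3 - <<'E'
from h import *
s=get_state();p=s['eef_pos'];d=p-B;print(s['q'].round(3),s['force'].round(1),'angle',np.arctan2(-d@ux,d[2]),'r',np.hypot(d@ux,d[2]),'lat',d@uy,'tilt',s['ee_rot'])
snap('side','s9.png')
for q in('tube_foot','spigot_seat','tube_centre'):print(q,[(np.round(x['location'],1).tolist(),round(x['conf'],2)) for x in mark_of('side',q)[:2]])
E
```

```text
t: 20.45
eef_pos: [0.4953, -0.0045, 0.2072]
ee_rot: [3.138, 0.111, 0.237]
force: [1.8, 0.8, 9.1]
width: 0.0195
gripper_force: 62.9
t: 20.85
eef_pos: [0.466, -0.0119, 0.1945]
ee_rot: [3.139, -0.066, 0.237]
force: [-2.5, -1.1, 12.6]
width: 0.0198
gripper_force: 62.9
t: 21.05
eef_pos: [0.4581, -0.0142, 0.1898]
ee_rot: [3.139, -0.127, 0.237]
force: [-3.9, -0.9, 14.9]
width: 0.0197
gripper_force: 63.0
t: 21.35
eef_pos: [0.4504, -0.0162, 0.1845]
ee_rot: [3.139, -0.184, 0.238]
force: [-9.2, -2.9, 20.0]
width: 0.02
gripper_force: 63.0
[ 0.442 -0.132 -0.648  0.052 -0.876  1.336] [-9.2 -2.9 20. ] angle 0.5944464289315595 r 0.17445261116682187 lat -0.0006231760274790898 tilt [ 3.13875457 -0.18431016  0.23774164]
tube_foot [([268.3, 221.3], 0.84)]
spigot_seat [([267.1, 222.1], 0.6)]
tube_centre [([248.7, 197.5], 0.93)]
```

```bash
cat > m.py <<'E'
from h import *
s=get_state();p=s['eef_pos'];d=p-B;th=np.arctan2(-d@ux,d[2]);F=s['force']+[0,0,2]
print('ang %.3f r %.4f lat %.4f'%(th,np.hypot(d@ux,d[2]),d@uy),'axial %.1f tang %.1f'%(F@(-ux*np.sin(th)+[0,0,np.cos(th)]),F@(ux*np.cos(th)+np.array([0,0,np.sin(th)]))),'q3',s['q'][2])
E
python3 -m handwheel '[{"delta_pos":[-0.12,-0.03,-0.08],"dr":[0.42,-1.67,0]},{"delta_pos":[0,0,0],"dr":[0,0,0]},{"delta_pos":[0,0,0],"dr":[0,0,0]}]' >/dev/null; python3 m.py
python3 -m handwheel '[{"delta_pos":[-0.13,-0.03,-0.09],"dr":[0.42,-1.67,0]},{"delta_pos":[0,0,0],"dr":[0,0,0]},{"delta_pos":[0,0,0],"dr":[0,0,0]}]' >/dev/null; python3 m.py
python3 -m handwheel '[{"delta_pos":[-0.13,-0.03,-0.1],"dr":[0.42,-1.67,0]},{"delta_pos":[0,0,0],"dr":[0,0,0]},{"delta_pos":[0,0,0],"dr":[0,0,0]}]' >/dev/null; python3 m.py
python3 - <<'E'
from h import *
im=snap('side','s10.png');snap('top','t10.png')
i=cv2.resize(im[160:260,210:310],(590,590),interpolation=cv2.INTER_CUBIC);cv2.imwrite('pics/c10.png',i[:,:,::-1])
for n in('side','top'):
 for q in('tube_foot','spigot_seat','tube_centre'):print(n,q,[(np.round(x['location'],1).tolist(),round(x['conf'],2)) for x in mark_of(n,q)[:2]])
for th in(.55,.6,.66,.7):print(th,[proj(n,tp(th,r)).round(1).tolist() for r in(.07,.1375)for n in('side','top')])
E
```

```text
ang 0.620 r 0.1744 lat -0.0007 axial 25.2 tang 4.7 q3 -0.684576012260279
ang 0.651 r 0.1745 lat -0.0006 axial 22.0 tang 3.6 q3 -0.7243926796866145
ang 0.681 r 0.1745 lat -0.0005 axial 23.8 tang 5.3 q3 -0.7653919818946747
side tube_foot [([266.0, 219.1], 0.71), ([227.3, 290.1], 0.51)]
side spigot_seat [([265.5, 225.6], 0.5)]
side tube_centre [([244.3, 199.4], 0.93), ([269.1, 203.3], 0.33)]
top tube_foot [([306.8, 205.3], 0.6), ([208.6, 204.7], 0.19)]
top spigot_seat [([306.6, 211.0], 0.45)]
top tube_centre [([312.9, 223.3], 0.63)]
0.55 [[266.4, 219.6], [306.7, 204.6], [252.2, 199.0], [312.2, 214.3]]
0.6 [[265.1, 220.7], [306.8, 205.9], [249.6, 201.3], [312.4, 216.9]]
0.66 [[263.7, 222.2], [306.9, 207.4], [246.6, 204.3], [312.5, 220.0]]
0.7 [[262.8, 223.2], [306.9, 208.4], [244.7, 206.4], [312.6, 222.0]]
```

View pics/c10.png

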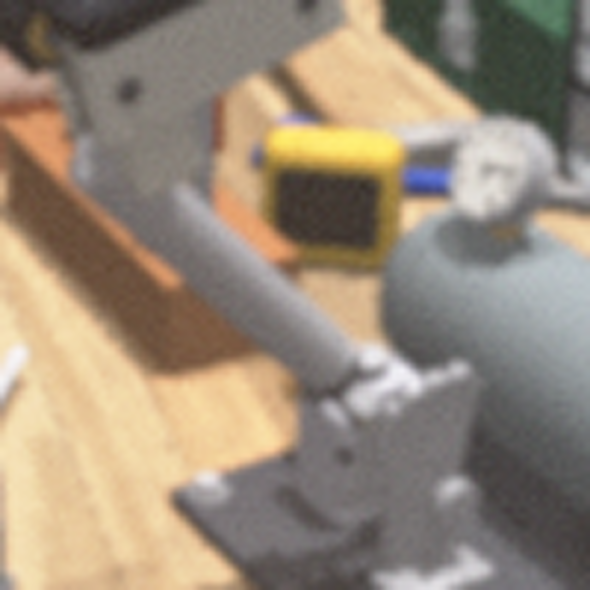

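The tube is seated on the collar at about (335,385) in the crop, and the gripper holds it by its upper end only. The grasp angle is 0.681 rad, or about 0.66 at the lever after bore play. The tangential force dipped past the tooth and came back to the notch-bottom value of about 5.4 N, so the lever is in the third notch.

```bash
python3 -m handwheel '[{"delta_pos":[0,0,0],"dr":[0,0,0]},{"delta_pos":[0,0,0],"dr":[0,0,0]},{"delta_pos":[0,0,0],"dr":[0,0,0]}]'; python3 m.py; python3 -c "
from station import job_done
print(job_done())"
```

```text
t: 23.15
eef_pos: [0.4393, -0.0189, 0.1761]
ee_rot: [3.14, -0.273, 0.237]
force: [-11.4, -4.9, 20.3]
width: 0.0196
gripper_force: 62.9
ang 0.676 r 0.1744 lat -0.0005 axial 25.0 tang 4.4 q3 -0.7641099717324465
the job is handed in; nothing more can be done
None
```

I handed the job in at about 23 s with the tube fully home on the spigot and the lever held by the tube in the third notch: about 0.66 rad, inferred from tool pose and force, not read directly. The first swing stopped short at a joint limit, so I let the lever back to upright and re-gripped the tube before the final swing.

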